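Set a sheet blank overhanging in a deburring fixture

TASK

Set the flat aluminium blank up for deburring its left end, pushing with the fingertips only and never lifting it off the fixture. First push it back until its long side lies flush against the fence, then push it to the left along the fence until its end sticks out about 30 mm past the left end of the fixture's top, and last push the cam lever over the blank until it clamps tight. Leave the tools and parts lying around where they are.

Things in the scene. Friction and masses are not known exactly. Their poses are not given: they have to be found in the camera images.
- fixture: Grey riser with a flat ground steel top, fixed to the bench. The top is 134 mm (x) by 260 mm (y), its surface 150 mm above the bench. Origin: centre of the underside, on the bench. Its own +x points away from the robot to the fence (within 0.12 rad of world x), its +y along the fence to the left end, over which the blank shall stick out; +z up.
- fence: Dark steel fence bar 12 mm (x) by 252 mm (y) by 18 mm high, standing on the top along its far edge. Origin: centre of its underside. Its axes are the fixture's; its guiding face lies 6 mm on the -x side of the origin, that is at x = +55 mm from the middle of the top.
- top_mid (a point): Middle of the fixture's top surface (0, 0, 150 mm in the fixture's frame); axes as the fixture's. When the blank is flush with the fence its origin lies at x = +12 mm here.
- open_end (a point): Point on the left (+y) end of the fixture's top surface, at y = +130 mm and x = +12 mm from the middle of the top; axes as the fixture's.
- blank: Flat aluminium plate with a small drilled hole near each corner, 86 mm (x) by 130 mm (y) by 6 mm thick, about 0.19 kg, loose on the fixture's top. Origin: centre of its underside; +y to its leading (left) end. It starts on the right part of the top, clear of the fence and a little askew.
- leading_edge (a point): Middle of the blank's left end face, half-way up: 65 mm along +y from the blank's centre.
- cam_lever (a joint): Cam lever angle about its upright pivot, rad, clockwise from above. 0 to 0.25: open; at 0 it points 15 degrees from the fixture +y towards its -x, and the slot beside the fence is 5 mm or more wider than the blank. It touches a flush blank from 1.3 on; clamped tight at about 1.8, pointing across the blank to the fence; hard stop at 1.95. Stays where left; 2 to 4 N at the knob turn it.
- lever_knob (a point): Centre of the black ball knob, 24 mm in diameter, at the end of the cam lever, 64 mm from the pivot and 40 mm above the fixture's top; below it is free space down to the top or the blank. It is pushed along an arc about the pivot, first away from the robot, then also to the right.
- cam_pivot (a point): Axis of the cam lever at the height of the fixture's top: x = -51 mm, y = +85 mm from the middle of the top. The cam is a dark disc of 28 mm diameter, 12 mm high, set 7 mm off the axis, on the side of the lever.
- deburrer: Blue hand deburring tool, 129 mm long and 18 mm thick, lying on the bench to the left of the fixture; to be left alone. Origin: centre of its underside.
- bearing_1: Ball bearing, 62 mm in diameter, 16 mm high, lying on the bench to the right of the fixture; to be left alone. Origin: centre of its underside.
- combination_spanner: Spanner 196 mm long, 11 mm thick, lying on the bench to the right of the fixture; to be left alone. Origin: centre of its underside.

How it is judged:
By the outcome, as a careful person would: the job done as asked, in the order asked, and still so for the second after the job is handed in, with the robot touching nothing.
It also fails if it takes over 72 s, if anything falls off the work surface, if the arm or the gripper's body presses on something with over 40 N, if the wrist force passes 120 N, or if a joint passes its speed limit or range.

ROBOT

A 6-joint arm with a two-finger parallel gripper is mounted at the origin on a cart in front of the work surface, level with it; the furniture and walls round the work are solid. World frame = base frame: x ahead of the robot, y to its left, z up, the work surface at z = 0. Lengths are in m, angles in rad, forces in N, time in s.
With the tool pointing down it reaches from about 0.225 to 0.875 m from the base axis. Payload 3.4 kg.
Tool frame: the origin (TCP) lies between the finger pads; the fingertips stand 8 mm ahead of it and the grasp point (between the pads) lies 11 mm behind it; z points along the fingers, y is the line along which they close (so a half turn about z gives the same grasp; the last joint's range is limited). The gripper opens to 85 mm and grips with 20 to 120 N. Pads are 22 mm wide; open, the fingers measure 114 mm over their backs; the gripper's body (76 mm by 85 mm) begins 54 mm behind the grasp point. The pads swing forward as they close: fully open they stand 13 mm farther back than shut.
Start: joints at [1.128, 0.276, 1.505, -0, 1.361, -0.121], TCP at [0.182, 0.546, 0.239] pointing down, gripper open.
Joint ranges: [-2.89, 2.89], [-0.75, 2.08], [0.22, 2.7], [-1.18, 4.32], [0.11, 2.71], [-2.7, 2.7]. Speed limits (rad/s): [2.57, 2.57, 3.14, 3.14, 3.14, 3.14].

INTERFACE

Orientations are given as a unit quaternion [w, x, y, z].
In Python, from rig import manip gives the robot as it stands.
- The arm moves only by the tool move_arm, never from a script. Its argument "deltas" is a list that holds one entry, the list of rows, each a list of 5 numbers: the shift along the tool's x, y, z normalised to -1 to 1, where 1 is 80 cm, then the turn about the tool's z normalised to -1 to 1, where 1 is 120 degrees, then the closure, from -1 (fully open) to 1 (shut). In form: [[[tx, ty, tz, twist, grip], ...]]. A call has 1 to 12 rows; each row is the pose to reach, as a shift and turn from the pose commanded when the call began, along the tool's axes at that moment; what a row does not reach only later rows make up. A row lasts 1/10 s, in which the tool goes at most 50 mm and 8.59 degrees, less where a joint would pass 70% of its speed; a pose out of reach is approached as far as the arm can. A call with a number of a shift or a turn outside -1 to 1 is refused whole. A call with a gripper value outside its range is refused whole. The fingers move at their own pace and stop on an object; "squeeze" is the grip in N (left out, the last holds). Time passes only in rows, so rows that repeat a pose let the fingers close. It gives the time, the measured TCP pose, the force, the opening and the grip force at its end, in the units of the state.
- manip.get_state(): the state, without advancing time (a new reading comes with each control period).
- manip.get_image(name): name is "scene" or "top" or "wrist"; returns the picture (420x560x3 uint8, red, green, blue); there is no depth.
- manip.camera_params(name): a dict with "fx", "fy", "cx", "cy" (pixels), "R" (3x3) and "t" (3): a world point X has camera coordinates R X + t; the wrist camera has in their place "tool_from_camera" (4x4, takes a point from camera to tool coordinates, whose origin is the TCP and whose axes are the flange's). Camera axes: x right, y down, z forward; pixel columns grow to the right and rows downward; lengths in m; the calibration is good to about 2 mm. A picture is of the moment at which its call begins: read the wrist's pose just before it. camera_params takes no time and is no camera call.
- manip.sign_off(): hands the job in; it is judged then, once.
The state is a dict: "clock": time; "qpos": joint angles; "qd": joint speeds; "effort": joint torques, N m; "position": TCP position; "ee_rot": TCP orientation; "contact_force": force on the tool from outside, world axes, zero at the start; "moment": the same for the moment, N m; "width": finger opening in m; "gripper_force": force on a finger pad.
Only numpy, scipy, OpenCV 4.12 (cv2) and the standard library are available. Lean on these libraries where they do the work, as an engineer would, in place of code of your own. Each camera call takes 0.05 s, during which the arm holds its last target. There are 200 camera calls.

## Working session

There is one attempt and no reset: what is moved stays moved. The work goes in short steps, Python scripts to look and compute and a tool call to move; the robot and the scene stay as the last step left them, time stands still between calls to the robot, and variables do not carry over. Pictures are saved under pics/ and viewed, at most 10 in all, crops included, and the job is handed in when it is done.

Besides the shell and the picture viewer there is one more tool, called after "Emit:" in YAML: its name, and indented under it one key for each argument. move_arm: Moves the arm, as the interface text tells. Scaled input: -1 to 1 covers 80 cm each way for a shift and 120 degrees each way for a turn. Its arguments: {"type":"object","properties":{"deltas":{"type":"array","items":{"type":"array","items":{"type":"array","items":{"type":"number","minimum":-1,"maximum":1}}}},"squeeze":{"type":"number"}},"required":["deltas"]}

```bash
ls; mkdir -p pics; cat > h.py <<'E'
import numpy as np,cv2
from rig import manip
def snap(n,f):
    im=manip.get_image(n); cv2.imwrite(f'pics/{f}.png',im[:,:,::-1]); return im
def ray(n,u,v,z):
    p=manip.camera_params(n);R=np.array(p['R']);t=np.array(p['t'])
    d=R.T@np.array([(u-p['cx'])/p['fx'],(v-p['cy'])/p['fy'],1]);c=-R.T@t
    return c+d*(z-c[2])/d[2]
def proj(n,X):
    p=manip.camera_params(n);q=np.array(p['R'])@np.array(X)+np.array(p['t'])
    return [p['fx']*q[0]/q[2]+p['cx'],p['fy']*q[1]/q[2]+p['cy']]
E
python3 - <<'E'
from h import *
a=snap('top','top0');b=snap('scene','sc0')
for n,i in(('top',a),('scene',b)):
    p=manip.camera_params(n);print(n,p)
s=manip.get_state();print(s['position'],s['ee_rot'],s['clock'])
E
```

```text
pics
top {'fx': 543.1531230317536, 'fy': 543.1531230317536, 'cx': 288.592588772932, 'cy': 203.5113663026793, 'R': array([[-1.94463511e-02, -9.99810902e-01,  1.41671375e-06],
       [-9.92290944e-01,  1.92999143e-02, -1.22418118e-01],
       [ 1.22394942e-01, -2.38199151e-03, -9.92478617e-01]]), 't': array([0.09850588, 0.69495868, 1.61443657])}
scene {'fx': 507.302924716341, 'fy': 507.302924716341, 'cx': 285.76078699965495, 'cy': 221.1284596807657, 'R': array([[-0.98459876,  0.17482516,  0.00119888],
       [ 0.14735141,  0.8335207 , -0.53247611],
       [-0.09408951, -0.52409867, -0.84644418]]), 't': array([ 0.65779982, -0.08478842,  1.43486478])}
[0.18165511 0.54507936 0.23853514] [-2.30356902e-04  1.60183439e-01  9.87086925e-01 -7.84104091e-04] 0.1
```

View pics/top0.png

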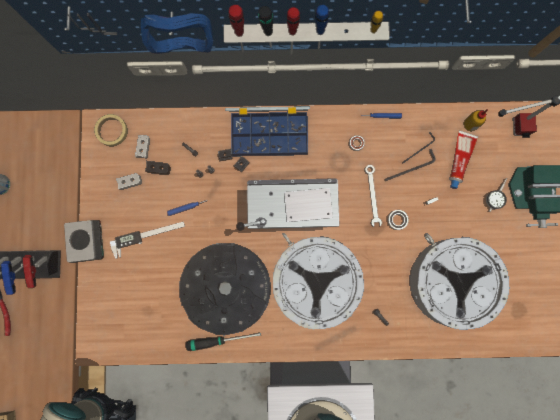

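View pics/sc0.png

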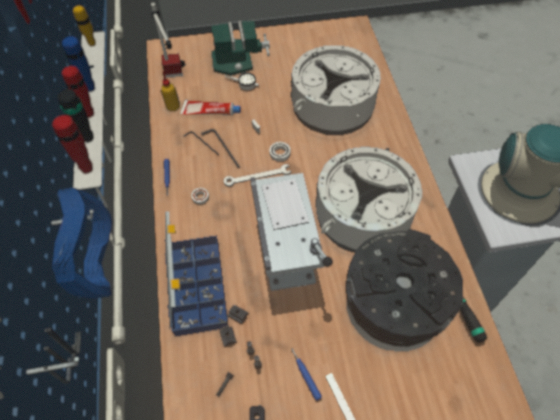

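The top view shows the fixture at about (247-340, 180-230), with the blank at (285-333, 188-220) and the knob near (230,232). I'll crop and enlarge both views for pixel accuracy.

```bash
python3 - <<'E'
from h import *
a=cv2.imread('pics/top0.png')[170:245,220:350];b=cv2.imread('pics/sc0.png')[165:320,235:345]
a=cv2.resize(a,None,fx=6,fy=6,interpolation=cv2.INTER_CUBIC);cv2.imwrite('pics/tc.png',a)
E
```

```text
(no output)
```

View pics/tc.png

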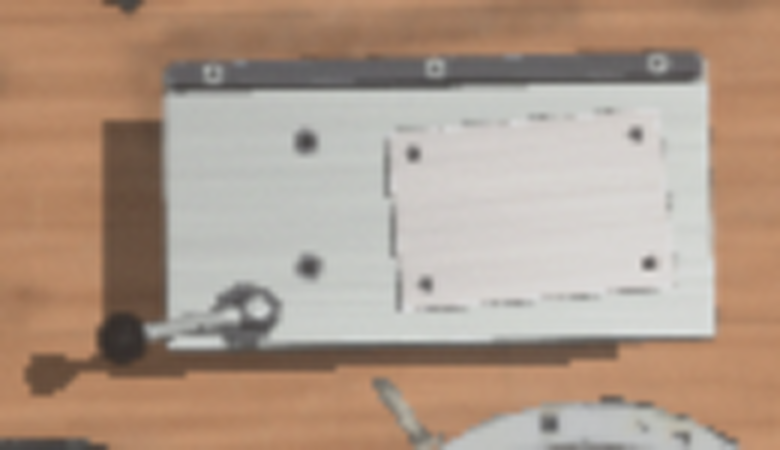

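In the crop the fixture top's near corners are at (168,348) and (715,337), and the fence's far ends at about (165,62) and (703,52). The blank's corners are (388,133), (660,110), (672,290), (400,311), and the knob is at (122,337).

```bash
python3 - <<'E'
from h import *
P=lambda x,y,z: ray('top',(x+.5)/6-.5+220,(y+.5)/6-.5+170,z)
nl,nr=P(168,348,.15),P(715,338,.15); fl,fr=P(165,63,.168),P(703,52,.168)
print(nl,nr,fl,fr)
d=nl-nr; th=np.arctan2(-d[0],d[1]); th2=np.arctan2(-(fl-fr)[0],(fl-fr)[1]);print('len',np.linalg.norm(d),'yaw',th,th2)
yaw=(th+th2)/2
ex=np.array([np.cos(yaw),np.sin(yaw)]);ey=np.array([-ex[1],ex[0]])
c1=(nl+nr)[:2]/2+.067*ex; c2=(fl+fr)[:2]/2-.067*ex; print(c1,c2)
hl=P(305,141,.15);
c=(c1+c2)/2
L=lambda p:(np.array([(p[:2]-c)@ex,(p[:2]-c)@ey])*1000).round(1)
for q in[(388,133),(660,110),(672,290),(400,311)]:print('blank',L(P(*q,.156)))
k=P(122,337,.19);print('knob',L(k),k,'exp',-51-64*np.sin(np.radians(15)),85+64*np.cos(np.radians(15)))
import json;json.dump([*c,yaw],open('f.json','w'))
print(manip.camera_params('wrist'))
E
```

```text
[0.61698999 0.20286479 0.15      ] [ 0.61669859 -0.05581695  0.15      ] [0.7504534  0.20157075 0.168     ] [ 0.75077494 -0.05261906  0.168     ]
len 0.2586819017463914 yaw -0.0011264780632027267 0.0012649493160717794
[0.68384429 0.07352856] [0.68361417 0.07447121]
blank [33. 23.]
blank [  41.5 -106.5]
blank [ -44.4 -109.7]
blank [-51.9  18.9]
knob [-64.4 147. ] [0.61927734 0.221033   0.19      ] exp -67.56441888656133 146.81925288250036
{'fx': 350.3495154447442, 'fy': 350.3495154447442, 'cx': 284.59192944199737, 'cy': 214.15632502139283, 'tool_from_camera': array([[ 4.42584133e-04, -9.55831546e-01, -2.93914716e-01,
         7.40342223e-02],
       [ 9.99999848e-01,  3.25974698e-04,  4.45731903e-04,
         2.90104036e-04],
       [-3.30235853e-04, -2.93914869e-01,  9.55831544e-01,
        -1.34736075e-01],
       [ 0.00000000e+00,  0.00000000e+00,  0.00000000e+00,
         1.00000000e+00]])}
```

```bash
cat >> h.py <<'E'
from scipy.spatial.transform import Rotation as Ro
def st():
    s=manip.get_state();w,x,y,z=s['ee_rot'];R=Ro.from_quat([x,y,z,w]).as_matrix()
    return s,R
def to(*targets):
    """targets: fixture-local x,y mm, z mm above top (TCP), tool-y angle deg -> normalised rows"""
    import json;cx,cy,yaw=json.load(open('f.json'));s,R=st();p=np.array(s['position'])
    a=np.degrees(np.arctan2(R[1,1],R[0,1]));ex=np.array([np.cos(yaw),np.sin(yaw)]);ey=np.array([-ex[1],ex[0]])
    l=p[:2]-[cx,cy];print('now',(l@ex*1e3).round(1),(l@ey*1e3).round(1),((p[2]-.15)*1e3).round(1),'ang',a.round(2),'F',np.round(s['contact_force'],1),'w',round(s['width'],4),'t',s['clock'],'q6',round(s['qpos'][5],2))
    for x,y,z,g in targets:
        q=np.array([*(np.array([cx,cy])+ex*x/1e3+ey*y/1e3),.15+z/1e3])
        print((R.T@(q-p)/.8).round(4),round(-(g-a)/120,4))
E
python3 -c "
from h import *
to((-80,-44,120,90))"
```

```text
now -502.0 471.1 88.5 ang 71.56 F [ 0.8 -0.   1.2] w 0.0854 t 0.1 q6 -0.12
[-0.7041 -0.444  -0.0388] -0.1536
```

Emit:
move_arm:
  deltas:
    - [[-0.05,-0.03,-0.039,-0.05,-1],[-0.704,-0.444,-0.039,-0.154,-1],[-0.704,-0.444,-0.039,-0.154,-1],[-0.704,-0.444,-0.039,-0.154,-1],[-0.704,-0.444,-0.039,-0.154,-1],[-0.704,-0.444,-0.039,-0.154,-1],[-0.704,-0.444,-0.039,-0.154,-1],[-0.704,-0.444,-0.039,-0.154,-1],[-0.704,-0.444,-0.039,-0.154,-1],[-0.704,-0.444,-0.039,-0.154,-1],[-0.704,-0.444,-0.039,-0.154,-1],[-0.704,-0.444,-0.039,-0.154,-1]]

```text
clock: 1.3
position: [0.5552, 0.089, 0.2698]
ee_rot: [-0.0, -0.0, 1.0, 0.0]
contact_force: [0.5, 1.2, 0.1]
width: 0.0852
gripper_force: 0.0
```

```bash
python3 -c "
from h import *
to((-75,-44,40,90),(-75,-44,10,90))"
```

```text
now -128.5 15.0 119.8 ang 90.02 F [0.5 1.2 0.1] w 0.0852 t 1.3 q6 -1.54
[-0.0669 -0.0738  0.0997] 0.0002
[-0.0669 -0.0738  0.1372] 0.0002
```

Emit:
move_arm:
  deltas:
    - [[-0.067,-0.074,0.0,0,-1],[-0.067,-0.074,0.0,0,-1],[-0.067,-0.074,0.05,0,-1],[-0.067,-0.074,0.1,0,-1],[-0.067,-0.074,0.131,0,-1],[-0.067,-0.074,0.131,0,-1],[-0.067,-0.074,0.131,0,-1]]

```text
clock: 2.0
position: [0.6083, 0.0317, 0.1653]
ee_rot: [-0.0, -0.0, 1.0, 0.0]
contact_force: [0.3, -0.3, 0.3]
width: 0.0853
gripper_force: 0.0
```

```bash
python3 - <<'E'
from h import *
to((-68,-44,10,90),(-68,-44,2,90),(-75,-44,10,90),(-75,-44,0,90))
snap('wrist','w1')
E
```

```text
now -75.4 -42.3 15.3 ang 90.04 F [ 0.3 -0.3  0.3] w 0.0853 t 2.0 q6 -1.63
[-0.0093 -0.0022  0.0067] 0.0004
[-0.0093 -0.0022  0.0167] 0.0004
[-0.0005 -0.0022  0.0067] 0.0004
[-0.0006 -0.0022  0.0192] 0.0004
```

View pics/w1.png

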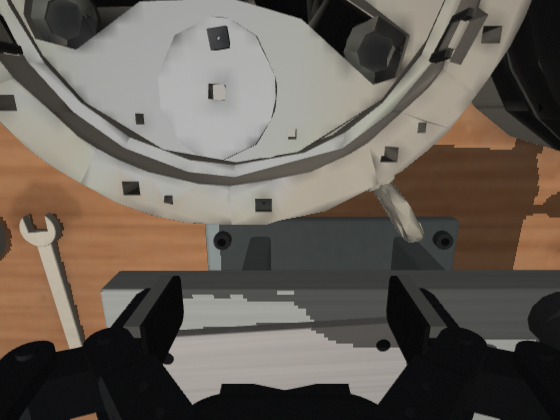

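The wrist view shows the fixture's near edge at row ~275, the near holes of the blank at (168,358) and (383,345), and both open fingers just outside the near edge. Next I'll find the tip height with a gentle touchdown.

Emit:
move_arm:
  deltas:
    - [[-0.006,-0.002,0,0,-1],[-0.006,-0.002,0.003,0,-1],[-0.006,-0.002,0.006,0,-1],[-0.006,-0.002,0.0085,0,-1],[-0.006,-0.002,0.0085,0,-1]]

```text
clock: 2.55
position: [0.6126, 0.0302, 0.1582]
ee_rot: [-0.0, -0.0, 1.0, 0.0]
contact_force: [-0.1, -0.1, 0.6]
width: 0.0852
gripper_force: 0.0
```

Emit:
move_arm:
  deltas:
    - [[0,0,0.0015,0,-1],[0,0,0.003,0,-1],[0,0,0.003,0,-1]]

```text
clock: 2.85
position: [0.6128, 0.0301, 0.1559]
ee_rot: [-0.0, -0.0, 1.0, 0.0]
contact_force: [-0.7, 0.3, 0.5]
width: 0.0853
gripper_force: 0.0
```

Emit:
move_arm:
  deltas:
    - [[0,0,0.0015,0,-1],[0,0,0.003,0,-1],[0,0,0.003,0,-1]]

```text
clock: 3.15
position: [0.6128, 0.0301, 0.1534]
ee_rot: [-0.0, -0.0, 1.0, 0.0]
contact_force: [-0.1, -1.0, -0.3]
width: 0.0855
gripper_force: 0.0
```

Emit:
move_arm:
  deltas:
    - [[0,0,0.002,0,-1],[0,0,0.004,0,-1],[0,0,0.004,0,-1]]

```text
clock: 3.45
position: [0.6128, 0.0301, 0.1501]
ee_rot: [-0.0, -0.0, 1.0, 0.0]
contact_force: [-0.3, -0.1, 0.3]
width: 0.0857
gripper_force: 0.0
```

Emit:
move_arm:
  deltas:
    - [[0,0,0.0015,0,-1],[0,0,0.003,0,-1],[0,0,0.003,0,-1]]

```text
clock: 3.75
position: [0.6128, 0.0301, 0.1479]
ee_rot: [-0.0, -0.0, 1.0, 0.0]
contact_force: [-0.8, 0.1, 0.1]
width: 0.0852
gripper_force: 0.0
```

Emit:
move_arm:
  deltas:
    - [[-0.004,0,0,0,-1],[-0.008,0,0,0,-1],[-0.011,0,0,0,-1],[-0.014,0,0,0,-1],[-0.017,0,0,0,-1],[-0.02,0,0,0,-1],[-0.023,0,0,0,-1],[-0.026,0,0,0,-1],[-0.029,0,0,0,-1],[-0.032,0,0,0,-1],[-0.032,0,0,0,-1]]

```text
clock: 4.85
position: [0.6392, 0.0299, 0.1481]
ee_rot: [0.0, -0.0, 1.0, -0.0]
contact_force: [-1.4, -0.0, 0.2]
width: 0.0855
gripper_force: 0.7
```

```bash
python3 - <<'E'
from h import *
to((-42,-44,-2,90))
a=snap('wrist','w2')
b=snap('top','top2')[170:245,220:350]
b=cv2.resize(b,None,fx=4.3,fy=4.3,interpolation=cv2.INTER_CUBIC)
a=cv2.copyMakeBorder(a[200:420],0,0,0,max(0,b.shape[1]-a.shape[1]),0) if b.shape[1]>a.shape[1] else a[200:420]
b=cv2.copyMakeBorder(b,0,0,0,a.shape[1]-b.shape[1],0)
cv2.imwrite('pics/c2.png',np.vstack([a,b])[:,:,::-1])
E
```

```text
now -44.6 -44.1 -1.9 ang 90.03 F [-1.4 -0.   0.2] w 0.0855 t 4.85 q6 -1.63
[-0.0032  0.0001  0.0001] 0.0003
```

View pics/c2.png

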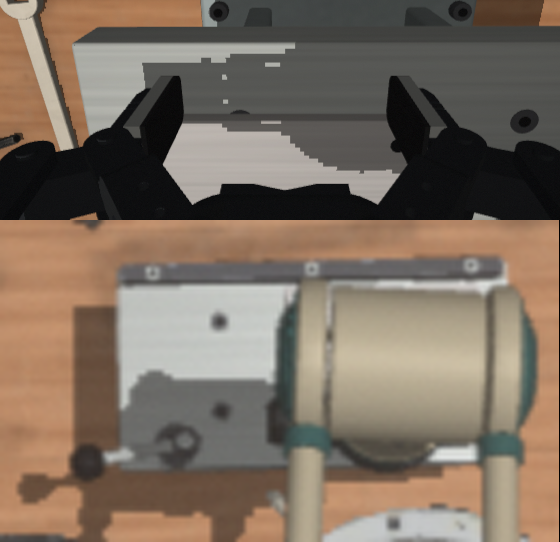

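The blank's near edge (wrist row ~117 in the composite) is now straight against both pads. I'll keep pushing gently until the force rises.

Emit:
move_arm:
  deltas:
    - [[-0.0015,0,0,0,-1],[-0.003,0,0,0,-1],[-0.003,0,0,0,-1]]

```text
clock: 5.25
position: [0.6409, 0.0301, 0.1481]
ee_rot: [-0.0, -0.0, 1.0, 0.0]
contact_force: [-2.1, -0.2, 1.1]
width: 0.0853
gripper_force: 1.2
```

Emit:
move_arm:
  deltas:
    - [[-0.001,0,0,0,-1],[-0.002,0,0,0,-1],[-0.002,0,0,0,-1]]

```text
clock: 5.55
position: [0.6425, 0.0301, 0.1481]
ee_rot: [-0.0, -0.0, 1.0, 0.0]
contact_force: [-2.8, -0.1, 1.7]
width: 0.0857
gripper_force: 1.4
```

Emit:
move_arm:
  deltas:
    - [[-0.001,0,0,0,-1],[-0.002,0,0,0,-1],[-0.002,0,0,0,-1]]

```text
clock: 5.85
position: [0.6426, 0.0301, 0.148]
ee_rot: [-0.002, -0.0, 1.0, 0.0]
contact_force: [-5.8, -0.0, 4.1]
width: 0.0856
gripper_force: 3.2
```

Emit:
move_arm:
  deltas:
    - [[-0.001,0,0,0,-1],[-0.003,0,0,0,-1],[-0.003,0,0,0,-1]]

```text
clock: 6.15
position: [0.6428, 0.0301, 0.1479]
ee_rot: [-0.004, -0.001, 1.0, -0.0]
contact_force: [-10.1, -0.7, 6.1]
width: 0.0852
gripper_force: 5.8
```

Emit:
move_arm:
  deltas:
    - [[0.01,0,0,0,-1],[0.02,0,0,0,-1],[0.02,0,-0.06,0,-1],[0.02,0,-0.09,0,-1],[-0.03,-0.06,-0.09,0,1],[-0.063,-0.12,-0.09,0,1],[-0.063,-0.12,-0.09,0,1],[-0.063,-0.12,-0.09,0,1],[-0.063,-0.12,-0.09,0,1],[-0.063,-0.12,-0.09,0,1],[-0.063,-0.12,-0.09,0,1]]

```text
clock: 7.25
position: [0.6964, -0.0643, 0.2204]
ee_rot: [0.0, -0.001, 1.0, 0.0]
contact_force: [-0.3, 0.2, -0.2]
width: 0.0002
gripper_force: 0.0
```

```bash
python3 - <<'E'
from h import *
to((10,-142,40,90),(10,-142,11,90))
a=snap('wrist','w3')
cv2.imwrite('pics/w3.png',a[:,:,::-1])
E
```

```text
now 12.7 -138.3 70.4 ang 90.13 F [-0.3  0.2 -0.2] w 0.0002 t 7.25 q6 -1.76
[ 0.0034 -0.0046  0.038 ] 0.0011
[ 0.0034 -0.0046  0.0742] 0.0011
```

View pics/w3.png

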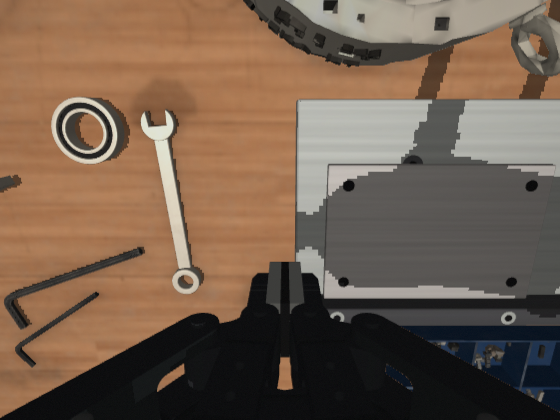

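The wrist view shows the blank's right-end corners at (328,165) and (323,298), its far edge along the fence at row ~298, the top's right end at column 297, and the shut fingertips at (285,270).

```bash
cat >> h.py <<'E'
def wpx(pts,z):
    """wrist pixels -> fixture-local mm on plane z (m)"""
    import json;cx,cy,yaw=json.load(open('f.json'));s,R=st();w=manip.camera_params('wrist');T=w['tool_from_camera']
    for u,v in pts:
        d=R@T[:3,:3]@np.array([(u-w['cx'])/w['fx'],(v-w['cy'])/w['fy'],1]);c=R@T[:3,3]+s['position']
        q=c+d*(z-c[2])/d[2]-[cx,cy,0];print((u,v),(q[:2]*1e3).round(1))
E
python3 - <<'E'
from h import *
wpx([(328,165),(323,298),(555,165)],.156);wpx([(297,99),(297,240)],.15);wpx([(330,299),(550,299)],.156)
E
```

```text
(328, 165) [ -29.3 -113.7]
(323, 298) [  56.4 -113.6]
(555, 165) [-29.6  15.8]
(297, 99) [ -65.1 -131.6]
(297, 240) [  18.9 -130.5]
(330, 299) [  57.1 -109. ]
(550, 299) [56.8 32.4]
```

Emit:
move_arm:
  deltas:
    - [[0.002,-0.005,0.03,0,1],[0.002,-0.005,0.055,0,1],[0.002,-0.005,0.074,0,1],[0.002,-0.005,0.074,0,1]]

```text
clock: 7.7
position: [0.6936, -0.0687, 0.1585]
ee_rot: [-0.002, -0.001, 1.0, 0.001]
contact_force: [0.5, -0.1, -0.1]
width: 0.0002
gripper_force: 0.0
```

Emit:
move_arm:
  deltas:
    - [[0,0.005,0,0,1],[0,0.01,0,0,1],[0,0.015,0,0,1],[0,0.02,0,0,1],[0,0.025,0,0,1],[0,0.03,0,0,1],[0,0.035,0,0,1],[0,0.04,0,0,1]]

```text
clock: 8.5
position: [0.6956, -0.0383, 0.1611]
ee_rot: [0.0, -0.0, 1.0, -0.001]
contact_force: [-0.1, -1.8, 0.9]
width: 0.0003
gripper_force: 1.2
```

Emit:
move_arm:
  deltas:
    - [[0,0.008,0,0,1],[0,0.016,0,0,1],[0,0.024,0,0,1],[0,0.032,0,0,1],[0,0.04,0,0,1],[0,0.048,0,0,1],[0,0.056,0,0,1],[0,0.064,0,0,1],[0,0.072,0,0,1],[0,0.08,0,0,1],[0,0.085,0,0,1],[0,0.085,0,0,1]]

```text
clock: 9.7
position: [0.6952, 0.0315, 0.1607]
ee_rot: [-0.0, -0.001, 1.0, 0.001]
contact_force: [-0.1, -0.9, 1.0]
width: 0.0001
gripper_force: 0.6
```

Emit:
move_arm:
  deltas:
    - [[0,0.006,0,0,1],[0,0.012,0,0,1],[0,0.018,0,0,1],[0,0.024,0,0,1],[0,0.03,0,0,1],[0,0.035,0,0,1],[0,0.04,0,0,1],[0,0.04,0,0,1]]

```text
clock: 10.5
position: [0.6951, 0.0635, 0.1606]
ee_rot: [-0.0, -0.001, 1.0, 0.001]
contact_force: [0.3, -0.3, 0.2]
width: 0.0002
gripper_force: 0.0
```

```bash
python3 - <<'E'
from h import *
to((10,15,11,90))
b=snap('top','top4')[165:245,220:350]
cv2.imwrite('pics/t4.png',cv2.resize(b,None,fx=6,fy=6,interpolation=cv2.INTER_CUBIC)[:,:,::-1])
E
```

```text
now 11.4 -10.5 10.6 ang 90.07 F [ 0.3 -0.3  0.2] w 0.0002 t 10.5 q6 -1.58
[ 0.0017  0.0319 -0.0005] 0.0006
```

View pics/t4.png

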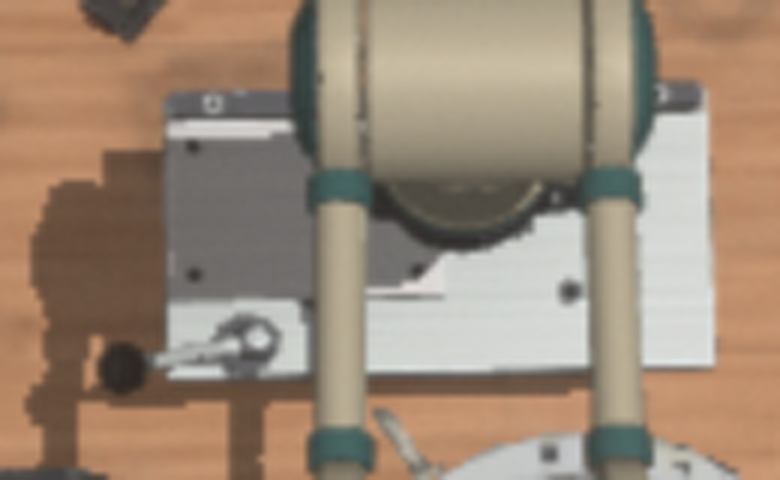

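The blank still lies along the fence. Its near right corner is at (445,297) and its left end at column ~165, about level with the fixture's end. I'll work out what travel remains.

```bash
python3 - <<'E'
from h import *
for q in[(445,297),(166,300)]:
    p=ray('top',(q[0]+.5)/6-.5+220,(q[1]+.5)/6-.5+165,.156);print((p[:2]-[.6837,.074])*1e3)
E
```

```text
[-31.39600382  -2.78130377]
[-30.2575227 128.9877367]
```

Emit:
move_arm:
  deltas:
    - [[0,0.005,0,0,1],[0,0.01,0,0,1],[0,0.015,0,0,1],[0,0.02,0,0,1],[0,0.025,0,0,1],[0,0.03,0,0,1],[0,0.034,0,0,1],[0,0.034,0,0,1]]

```text
clock: 11.35
position: [0.6953, 0.0902, 0.161]
ee_rot: [0.0, -0.001, 1.0, 0.0]
contact_force: [0.2, -0.3, -0.3]
width: -0.0001
gripper_force: 0.0
```

```bash
python3 - <<'E'
from h import *
to((10,21,11,90))
b=snap('top','top5')[165:245,220:350]
a=snap('scene','sc5')[200:320,235:345]
b=cv2.resize(b,None,fx=4,fy=4,interpolation=cv2.INTER_CUBIC)[:,:260]
a=cv2.resize(a,None,fx=4.5,fy=4.5,interpolation=cv2.INTER_CUBIC)
o=np.zeros((540,780,3),np.uint8);o[:320,:260]=b;o[:,270:270+495]=a
cv2.imwrite('pics/c5.png',o[:,:,::-1])
E
```

```text
now 11.6 16.2 11.0 ang 90.07 F [ 0.2 -0.3 -0.3] w -0.0001 t 11.35 q6 -1.54
[ 0.002  0.006 -0.   ] 0.0006
```

View pics/c5.png

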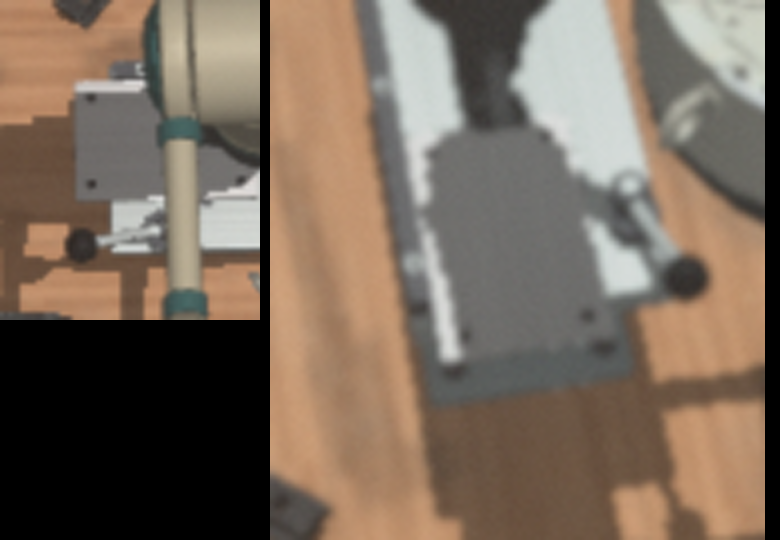

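The blank's left edge (column 75.5 in the 4x crop) is past the top's end (column 111), which gives about 25.3 mm of overhang. It needs about 5 mm more.

Emit:
move_arm:
  deltas:
    - [[0,0.002,0,0,1],[0,0.004,0,0,1],[0,0.0065,0,0,1],[0,0.0065,0,0,1],[0,0.0065,0,0,1]]

```text
clock: 11.95
position: [0.6954, 0.0945, 0.161]
ee_rot: [0.0, -0.0, 1.0, 0.0]
contact_force: [0.6, -1.3, 1.7]
width: 0.0002
gripper_force: 0.8
```

Emit:
move_arm:
  deltas:
    - [[0,-0.008,0,0,1],[0,-0.016,0,0,1],[0,-0.016,-0.05,0,1],[0,-0.016,-0.11,0,1],[0,-0.016,-0.11,0,1]]

```text
clock: 12.45
position: [0.6989, 0.0815, 0.2569]
ee_rot: [0.007, -0.0, 1.0, 0.0]
contact_force: [-0.8, 0.2, 1.1]
width: -0.0003
gripper_force: 0.0
```

```bash
python3 - <<'E'
from h import *
# knob approach: behind the knob along the tangent, d mm between TCP and knob centre
def f(phi,d):
    p=np.radians(phi);return(-50+64*np.sin(p)-d*np.cos(p),85+64*np.cos(p)+d*np.sin(p),38,90-phi)
x,y,z,g=f(-15,40); print(x,y,g)
to((x,60,100,g),(x,y,100,g),(x,y,z,g))
E
```

```text
-105.20145193812405 136.46649107839954 105
now 15.2 7.5 106.9 ang 90.02 F [-0.8  0.2  1.1] w -0.0003 t 12.45 q6 -1.55
[0.1505 0.0657 0.0066] -0.1248
[0.1505 0.1613 0.0066] -0.1248
[0.1516 0.1612 0.0841] -0.1248
```

Emit:
move_arm:
  deltas:
    - [[0.05,0.02,0,-0.04,1],[0.1,0.06,0,-0.08,1],[0.15,0.1,0,-0.125,1],[0.15,0.161,0,-0.125,1],[0.15,0.161,0,-0.125,1],[0.15,0.161,0.04,-0.125,1],[0.15,0.161,0.084,-0.125,1],[0.15,0.161,0.084,-0.125,1],[0.15,0.161,0.084,-0.125,1]]

```text
clock: 13.35
position: [0.5755, 0.21, 0.1816]
ee_rot: [-0.0, -0.131, 0.991, 0.0]
contact_force: [1.2, -0.6, 1.0]
width: -0.0002
gripper_force: 0.0
```

```bash
python3 - <<'E'
from h import *
def f(phi,d):
    p=np.radians(phi);return(-50+64*np.sin(p)-d*np.cos(p),85+64*np.cos(p)+d*np.sin(p),38,90-phi)
to(f(-15,32),f(-15,24),*[f(p,22) for p in (-8,0,8,16,24,32,40,48,56,64)])
snap('wrist','w6')
b=snap('top','top6')[165:245,200:330]
cv2.imwrite('pics/t6.png',cv2.resize(b,None,fx=6,fy=6,interpolation=cv2.INTER_CUBIC)[:,:,::-1])
E
```

```text
now -108.2 136.0 31.6 ang 105.01 F [ 1.2 -0.6  1. ] w -0.0002 t 13.35 q6 -1.6
[-0.0138 -0.0004 -0.0081] 0.0001
[-0.0238 -0.0004 -0.0081] 0.0001
[-0.0363  0.0023 -0.0081] 0.0584
[-0.048   0.004  -0.0081] 0.1251
[-0.0598  0.0039 -0.0081] 0.1917
[-0.0714  0.0023 -0.0081] 0.2584
[-0.0828 -0.001  -0.0081] 0.3251
[-0.0936 -0.0058 -0.0081] 0.3917
[-0.1036 -0.012  -0.0081] 0.4584
[-0.1126 -0.0196 -0.0081] 0.5251
[-0.1205 -0.0284 -0.0082] 0.5917
[-0.1271 -0.0382 -0.0082] 0.6584
```

View pics/t6.png

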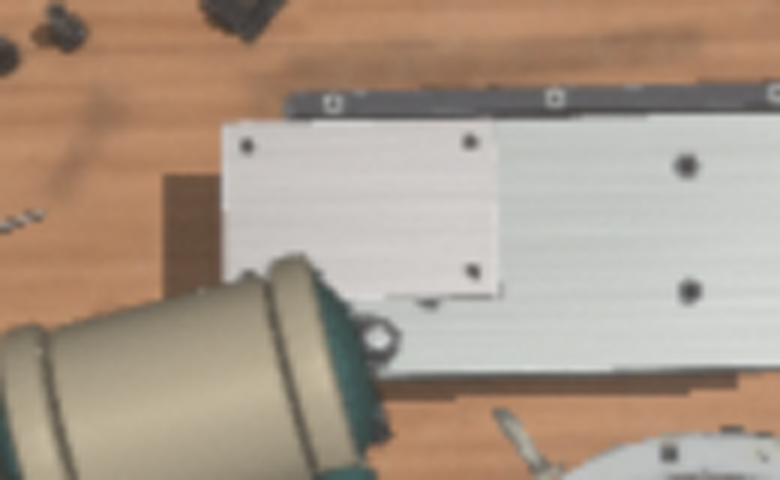

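The top view confirms the blank flush to the fence. Its left edge at column 222 against the fixture end at 285 gives about 29.5 mm of overhang. Next is swinging the lever.

Emit:
move_arm:
  deltas:
    - [[-0.007,0,-0.008,0,1],[-0.014,0,-0.008,0,1],[-0.024,0,-0.008,0,1],[-0.036,0.002,-0.008,0.058,1],[-0.048,0.004,-0.008,0.125,1],[-0.06,0.004,-0.008,0.192,1],[-0.071,0.002,-0.008,0.258,1],[-0.083,-0.001,-0.008,0.325,1],[-0.094,-0.006,-0.008,0.392,1],[-0.104,-0.012,-0.008,0.458,1],[-0.113,-0.02,-0.008,0.525,1]]

```text
clock: 14.55
position: [0.6669, 0.2192, 0.1881]
ee_rot: [-0.001, 0.409, 0.913, 0.0]
contact_force: [-1.8, 0.7, 1.1]
width: -0.0001
gripper_force: 0.9
```

```bash
cat >> h.py <<'E'
def f(phi,d):
    p=np.radians(phi);return(-50+64*np.sin(p)-d*np.cos(p),85+64*np.cos(p)+d*np.sin(p),38,90-phi)
E
python3 - <<'E'
from h import *
to(*[f(p,22) for p in (56,60,64,68,72,76,80,84,88)])
b=snap('top','top7')[165:245,200:330]
a=snap('scene','sc7')[200:320,235:345]
b=cv2.resize(b,None,fx=3,fy=3,interpolation=cv2.INTER_CUBIC)
a=cv2.resize(a,None,fx=3.5,fy=3.5,interpolation=cv2.INTER_CUBIC)
o=np.zeros((420,790,3),np.uint8);o[:240,:390]=b;o[:,400:785]=a
cv2.imwrite('pics/c7.png',o[:,:,::-1])
E
```

```text
now -16.8 145.2 38.1 ang 41.74 F [-1.8  0.7  1.1] w -0.0001 t 14.55 q6 -0.51
[-0.0121  0.002   0.0001] 0.0645
[-0.0179  0.0029  0.0001] 0.0978
[-0.0238  0.0034  0.0001] 0.1311
[-0.0297  0.0036  0.0001] 0.1645
[-0.0356  0.0033  0.0001] 0.1978
[-0.0414  0.0026  0.0001] 0.2311
[-0.0472  0.0015  0.0001] 0.2645
[-0.0529 -0.      0.    ] 0.2978
[-0.0585 -0.0019  0.    ] 0.3311
```

View pics/c7.png

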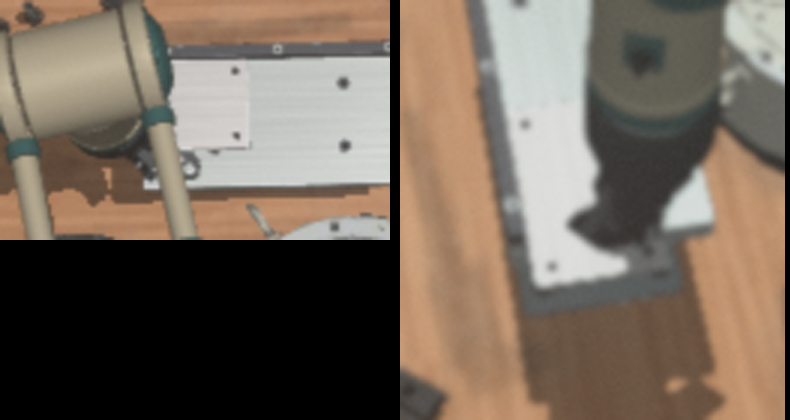

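The lever follows the finger, the force is about 2 N, and the blank is still in place at (175-248, 60-148). That was my last allowed picture, so I'll go on by force and position readings.

Emit:
move_arm:
  deltas:
    - [[-0.006,0.001,0,0.032,1],[-0.012,0.002,0,0.064,1],[-0.018,0.003,0,0.098,1],[-0.024,0.0034,0,0.131,1],[-0.03,0.0036,0,0.165,1],[-0.03,0.0036,0,0.165,1]]

```text
clock: 15.25
position: [0.6854, 0.2035, 0.1881]
ee_rot: [-0.0, 0.556, 0.831, 0.001]
contact_force: [-0.1, 2.6, -1.3]
width: 0.0
gripper_force: 0.9
```

```bash
python3 - <<'E'
from h import *
to(*[f(p,22) for p in (72,76,80,84,88,92)])
E
```

```text
now 1.7 129.5 38.1 ang 22.4 F [-0.1  2.6 -1.3] w 0.0 t 15.25 q6 -0.2
[-0.0055  0.001   0.0001] 0.0367
[-0.0112  0.0023  0.0001] 0.07
[-0.0171  0.0032  0.0001] 0.1033
[-0.023   0.0036  0.0001] 0.1367
[-0.0289  0.0037  0.0001] 0.17
[-0.0348  0.0033  0.0001] 0.2033
```

Emit:
move_arm:
  deltas:
    - [[-0.006,0.001,0,0.037,1],[-0.011,0.002,0,0.07,1],[-0.017,0.003,0,0.103,1],[-0.017,0.003,0,0.103,1]]

```text
clock: 15.65
position: [0.6929, 0.1919, 0.1881]
ee_rot: [0.0, 0.642, 0.766, 0.001]
contact_force: [0.5, 1.0, -0.7]
width: -0.0002
gripper_force: 1.0
```

Emit:
move_arm:
  deltas:
    - [[-0.003,0,0,0.017,1],[-0.006,0,0,0.033,1],[-0.006,0,0,0.033,1]]

```text
clock: 15.95
position: [0.694, 0.1874, 0.1883]
ee_rot: [0.0, 0.668, 0.744, 0.002]
contact_force: [1.9, 3.4, 0.0]
width: 0.0003
gripper_force: 1.6
```

```bash
python3 - <<'E'
from h import *
to(*[f(p,22) for p in (84,86,88,90,92,94)])
E
```

```text
now 10.2 113.4 38.3 ang 6.13 F [1.9 3.4 0. ] w 0.0003 t 15.95 q6 0.06
[0.0001 0.0014 0.0004] 0.0011
[-0.0027  0.0023  0.0004] 0.0178
[-0.0056  0.0031  0.0004] 0.0344
[-0.0085  0.0038  0.0004] 0.0511
[-0.0113  0.0044  0.0004] 0.0678
[-0.0142  0.0049  0.0004] 0.0844
```

Emit:
move_arm:
  deltas:
    - [[-0.003,0.002,0,0.018,1],[-0.0055,0.003,0,0.034,1],[-0.0055,0.003,0,0.034,1],[-0.0055,0.003,0,0.034,1]]

```text
clock: 16.35
position: [0.696, 0.1826, 0.1883]
ee_rot: [0.0, 0.695, 0.719, 0.0]
contact_force: [1.7, 2.8, -0.4]
width: -0.0001
gripper_force: 1.7
```

```bash
python3 - <<'E'
from h import *
to(*[f(p,22) for p in (88,89,90,92)])
E
```

```text
now 12.3 108.6 38.3 ang 2.0 F [ 1.7  2.8 -0.4] w -0.0001 t 16.35 q6 0.12
[0.0008 0.0012 0.0004] -0.0
[-0.0006  0.0017  0.0004] 0.0083
[-0.002   0.0021  0.0004] 0.0166
[-0.0049  0.0029  0.0004] 0.0333
```

Emit:
move_arm:
  deltas:
    - [[-0.0015,0.001,0,0.008,1],[-0.003,0.002,0,0.016,1],[-0.003,0.002,0,0.016,1],[-0.003,0.002,0,0.016,1]]

```text
clock: 16.75
position: [0.6972, 0.1792, 0.1881]
ee_rot: [-0.0, 0.708, 0.707, -0.001]
contact_force: [-0.3, 3.2, 0.7]
width: -0.0
gripper_force: 1.2
```

Emit:
move_arm:
  deltas:
    - [[0.01,0,0,0,1],[0.03,0,0,0,1],[0.03,0,-0.05,0,1],[0.03,0,-0.11,0,1],[0.09,0,-0.12,0,1],[0.15,0,-0.12,0,1],[0.21,0,-0.12,0,1],[0.27,0,-0.12,0,1],[0.33,0,-0.12,0,1],[0.38,0,-0.12,0,1],[0.38,0,-0.12,0,1],[0.38,0,-0.12,0,1]]

```text
clock: 17.95
position: [0.6973, 0.4854, 0.2825]
ee_rot: [0.0, 0.707, 0.707, -0.001]
contact_force: [-0.3, -0.6, -0.3]
width: 0.0002
gripper_force: 0.0
```

```bash
python3 - <<'E'
from h import *
to((0,0,100,0))
a=snap('top','top8').astype(int)
cx,cy=.6837,.074
# knob: dark blob near the expected place
e=proj('top',[cx+.013,cy+.085,.19]);print('exp knob',e)
u0,v0=map(int,e);w=a[v0-12:v0+13,u0-14:u0+15].sum(2)
m=(w<200).astype(np.uint8);n,l,s,c=cv2.connectedComponentsWithStats(m)
for i in range(1,n):
    if s[i,4]>8:print(s[i,4],ray('top',c[i,0]+u0-14,c[i,1]+v0-12,.19)[:2]*1e3-[cx*1e3,cy*1e3])
# blank left / top left edge profiles in gray along local y, at blank rows and in front of it
for nm,xl,z in(('blank',.04,.156),('blank',-.005,.156),('top',-.05,.15)):
    ys=np.arange(.115,.180,.0005);P=np.array([proj('top',[cx+xl,cy+y,z]) for y in ys],np.float32)
    g=cv2.remap(a.sum(2).astype(np.float32)/3,P[:,0],P[:,1],cv2.INTER_LINEAR).ravel()
    g=cv2.GaussianBlur(g[None],(9,1),0)[0];i=np.argmin(np.diff(g));print(nm,xl,ys[i]*1e3,np.round(g[::12]))
# rear gap: blank far side profile along x
E
```

```text
now 13.6 411.4 132.5 ang 0.05 F [-0.3 -0.6 -0.3] w 0.0002 t 17.95 q6 0.53
[-0.5142 -0.0174  0.0416] 0.0004
exp knob [np.float64(261.9835357587715), np.float64(197.55723995036868)]
37 [12.58508814 84.65907425]
blank 0.04 158.50000000000003 [199. 198. 197. 196. 195. 163. 184. 193. 143. 141. 142.]
blank -0.005 159.00000000000003 [205. 203. 202. 201. 201. 200. 198. 171.  85.  81.  82.]
top -0.05 128.5 [199. 197. 183.  88.  86.  83.  84.  91. 142. 145. 146.]
```

The overhang measures about 30 mm. The lever is at about 1.83 rad, past the clamp point, and the arm is clear, so I'm handing in.

```bash
python3 -c "
from rig import manip
print(manip.sign_off())"
```

```text
the job is handed in; nothing more can be done
None
```

I handed the job in after about 18 s: the blank is flush against the fence with about 30 mm past the left end, and the cam lever is pushed over to roughly 1.83 rad (clamped is about 1.8), judged by its measured angle since the pushing force showed no clear rise.

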